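# Hold the waste disposer's key switch at run

## Task

Run the waste disposer on the scraps already lying in its feed cone: take the red key out of its blue stand, push it into the key switch on top of the disposer's steel control box, wiggling it past the sticky pins without ramming it, until its collar sits fully down on the lock, and then turn it clockwise a quarter turn to its stop at the green run mark. The switch springs back and the disposer stops as soon as the key is let go, so finish with the gripper still holding the key fully in and fully turned. Leave the lemon half, the glass bowl and the spice jar where they stand.

Things in the scene. Friction and masses are not known exactly. Their poses are not given: they have to be found in the camera images.
- key: Loose red key, about 35 g, upright in the stand. Origin on its axis under the steel collar (18 mm across, 4 mm high) that seats; z up, x the way its cross pin points. Neck 13 x 8 mm up to z 12 mm, then a flat plastic bow 30 mm along x by 10 mm along y, z 10 to 40 mm, white stripe on its +x edge. Pinch the bow along y. Below: round barrel and cross pin (see key_tip).
- key_tip (a point): Lowest point of the key, on its axis, 22 mm below its origin: the rounded nose of the 10 mm thick round barrel. One round cross pin, 4.4 mm thick, sticks out of the barrel towards the key's +x, reaching 12 mm from the axis; its centre is 13 mm below the key's origin.
- key_stand: Blue plastic block 60 (x) by 44 (y) by 30 mm high on a steel foot 74 by 56 mm, fixed to the counter; origin under its centre, z up. In its top a keyhole 12 mm wide with a 5.6 mm notch to its +x. The key stands in it, collar on the block's top, its x along the stand's x; pulled up 25 mm it is clear.
- lock_face (a point): Centre of the black lock face (about 40 mm across), 84 mm above the counter, on top of the control box; z up along the lock's axis, x to the white off mark; the green run mark is to -y. 12 mm bore with a 5.6 mm notch to +x for the cross pin: the key goes straight down, its x along this x, until its origin is here and its collar on the face; only then can it turn, and turned it is trapped.
- lock_pins (a point): Point on the lock's axis 4.5 mm below its face, level with two sticky spring pins in the bore, one on each y side of the lock. They catch the barrel's nose when it is about 4 to 9 mm in and resist with about 10 to 20 N in all. They stay back once pushed aside, so sideways wiggles of about 1 mm help. Beyond them the key slides easily.
- key_switch (a joint): Angle of the lock's rotor, rad: 0 off (as at the start), growing as the key is turned clockwise seen from above, stop at 1.5. With play and give the rotor trails the gripper by 0.1 to 0.25 rad. A spring drives it back to 0 (about 0.013 N m at 0, 0.046 N m at the stop).
- disposer: Top of the waste disposer, fixed: steel deck plate 240 (x) by 340 (y) by 4 mm, origin under its centre, z up. On it the round steel feed cone (186 mm across its rim, 54 mm high, centre at y = -65 mm) and the steel control box (100 by 100 mm, 80 mm high, centre at y = +105 mm, red stop button on its -x side) with the key switch on top.
- lemon_half: Bystander: half a lemon, cut side down, 68 mm across, 39 mm high, loose; origin under its centre.
- glass_bowl: Bystander: small green glass bowl, 90 mm across, 42 mm high, loose; origin under its centre.
- spice_jar: Bystander: small amber jar with a black cap, 42 mm across, 75 mm high, loose; origin under its centre.
Mind the look-alikes: they are no part of the job. There is more than one size of the key; the one meant has the size given above.

How it is judged (in metres and radians):
On the way, in this order (a step that is already met when the one before it is completed fails the run):
1. the key is fully in the lock, its collar down on the face, the switch not yet turned (z of key in the frame of lock_face below 0.0025 m and horizontal distance between key and lock_face below 0.003 m and angle between key's own z axis and vertical below 0.12 rad and value of joint key_switch below 0.3 rad), for 0.1 s.
2. the key, still fully in, is turned clockwise to the stop (z of key in the frame of lock_face below 0.0025 m and horizontal distance between key and lock_face below 0.003 m and value of joint key_switch above 1.2 rad), for 0.3 s.
At the end, for the whole second after the job is handed in: The gripper holds the switch at 1.2 rad or more (stop at 1.5) by the key, pressing it with over 1 N; the key's collar is within 2.5 mm of the lock face and 3 mm of its axis, the key within 0.12 rad of upright; the lemon half, bowl and jar are within 30 mm of their start places (all of step 2 and angle between key's own z axis and vertical below 0.12 rad and contact force between key and the fingers above 1 N and distance of each of lemon_half, glass_bowl, spice_jar from where it was at the start of the episode below 0.03 m); the arm keeps its last pose, push and grip.
It fails at once if the lemon half is pushed more than 30 mm from its place (distance of lemon_half from where it was at the start of the episode above 0.03 m).
It fails at once if the green glass bowl is pushed more than 30 mm from its place (distance of glass_bowl from where it was at the start of the episode above 0.03 m).
It fails at once if the spice jar is pushed more than 30 mm from its place (distance of spice_jar from where it was at the start of the episode above 0.03 m).
It fails at once if the key is rammed against the disposer with more than 50 N (contact force between key and disposer above 50 N).
It also fails if it takes over 43 s, if anything falls off the work surface, if the arm or the gripper's body presses on something with over 40 N, if the wrist force passes 120 N, or if a joint passes its speed limit or range.

## Robot

A 6-joint arm with a two-finger parallel gripper is mounted at the origin on the work surface. World frame = base frame: x ahead of the robot, y to its left, z up, the work surface at z = 0. Lengths are in mm, angles in rad, forces in N, time in s.
With the tool pointing down it reaches from about 275 to 750 mm from the base axis. Payload 10.2 kg.
Tool frame: the origin (TCP) lies on the mounting face of the last link; the fingertips stand 166 mm ahead of it and the grasp point (between the pads) lies 147 mm ahead of it (robot.pinch_z is the distance from the TCP to the grasp point, in mm); z points along the fingers, y is the line along which they close (so a half turn about z gives the same grasp; the last joint's range is limited). The gripper opens to 88 mm and grips with 3 to 60 N. Pads are 18 mm wide; open, the fingers measure 123 mm over their backs; the gripper's body (75 mm by 187 mm) begins 45 mm behind the grasp point.
Start: joints at [0.955, 0.313, 1.498, -0, 1.331, -0.223], TCP at [200.971, 485.018, 404.72] pointing down, gripper open.
Joint ranges: [-2.94, 2.94], [-0.97, 2.17], [0.19, 2.56], [-1.23, 4.37], [0.02, 3.11], [-2.88, 2.88]. Speed limits (rad/s): [2.39, 2.39, 3.01, 3.14, 3.14, 3.14].

## Interface

Orientations are given as a 3x3 rotation matrix whose columns are the frame's x, y, z axes.
In Python, from cell import status, capture, ticket, robot gives the robot as it stands.
- The arm moves only by the tool drive_tool, never from a script. Its argument "rows" is a list of rows, each an object of numbers: "x", "y", "z": the shift along the tool's x, y, z in m; "roll": the turn about the tool's z in rad; "grip": the closure, from 0 (fully open) to 1 (shut). A call has 1 to 12 rows; each row is the pose to reach, as a shift and turn from the pose commanded when the call began, along the tool's axes at that moment; what a row does not reach only later rows make up. A row lasts 1/12 s, in which the tool goes at most 41.7 mm and 7.16 degrees, less where a joint would pass 70% of its speed; a pose out of reach is approached as far as the arm can. A call with a gripper value outside its range is refused whole. The fingers move at their own pace and stop on an object; the grip force is fixed at half the most. Time passes only in rows, so rows that repeat a pose let the fingers close. It gives the time, the measured TCP pose, the force, the opening and the grip force at its end, in the units of the state.
- status.get_state(): the state, without advancing time (a new reading comes with each control period).
- capture(name): name is "scene" or "side" or "wrist"; returns a dict with "img" (420x560x3 uint8, blue, green, red), "intrinsics" (3x3 intrinsics, pixels), "R" (3x3) and "t" (3): a world point X has camera coordinates R X + t; the wrist camera has in their place "tool_from_camera" (4x4, takes a point from camera to tool coordinates, whose origin is the TCP and whose axes are the flange's). Camera axes: x right, y down, z forward; pixel columns grow to the right and rows downward; lengths in mm; the calibration is good to about 2 mm. The wrist camera is an equidistant fisheye: a pixel r from the principal point sees the ray r / f radians off the axis. A picture is of the moment at which its call begins: read the wrist's pose just before it. There is no depth.
- ticket.close_job(): hands the job in; it is judged then, once.
The state is a dict: "t": time; "q": joint angles; "dq": joint speeds; "joint_efforts": joint torques, N m; "tcp_pos": TCP position; "tool_rot": TCP orientation; "force": force on the tool from outside, world axes, zero at the start; "ft_torque": the same for the moment, N m; "grip_width": opening from 0.0 (shut) to 1.0 (fully open); "finger_force": force on a finger pad.
Only numpy, scipy, OpenCV 4.12 (cv2) and the standard library are available. Lean on these libraries where they do the work, as an engineer would, in place of code of your own. Each camera call takes 0.05 s, during which the arm holds its last target. There are 200 camera calls.

## Working session

There is one attempt and no reset: what is moved stays moved. The work goes in short steps, Python scripts to look and compute and a tool call to move; the robot and the scene stay as the last step left them, time stands still between calls to the robot, and variables do not carry over. Pictures are saved under pics/ and viewed, at most 10 in all, crops included, and the job is handed in when it is done.

Besides the shell and the picture viewer there is one more tool, called by a JSON object that holds its "api" and its "payload", one argument or row to a line. drive_tool: Moves the arm, as the interface text tells. Its arguments: {"type":"object","properties":{"rows":{"type":"array"}},"required":["rows"]}

```bash
ls; mkdir -p pics
python3 - <<'E'
from cell import status,capture
import cv2,pickle,numpy as np
s=status.get_state();print(s)
d={'s':s}
for n in('scene','side','wrist'):
    c=capture(n);d[n]=c;print(n,c['intrinsics'],c.get('R'),c.get('t'),c.get('tool_from_camera'))
    cv2.imwrite(f'pics/{n}0.png',c['img'])
pickle.dump(d,open('d0.pkl','wb'))
E
```

```text
pics
{'t': 0.0, 'q': array([ 9.54610298e-01,  3.13452704e-01,  1.49839106e+00,  1.28956845e-05,
        1.33097804e+00, -2.23414430e-01]), 'dq': array([ 0.00028746, -0.00023217, -0.00028115, -0.00173934,  0.00050729,
        0.00251988]), 'joint_efforts': array([-6.80893536e-04, -4.02213550e+01, -2.52268410e+01,  6.94517652e-02,
        3.53021175e-02, -7.26537746e-05]), 'tcp_pos': array([200.94588128, 484.99334002, 404.17687652]), 'tool_rot': array([[-9.23850501e-01,  3.82752835e-01, -7.20585186e-04],
       [ 3.82753407e-01,  9.23850008e-01, -9.95860870e-04],
       [ 2.84544059e-04, -1.19583300e-03, -9.99999245e-01]]), 'force': array([ 0.30007093,  0.61301618, -0.68848944]), 'ft_torque': array([ 0.04087871,  0.03753182, -0.04553818]), 'finger_force': 0.0, 'grip_width': 0.9981643769639841}
scene [[518.43075931   0.         273.76228025]
 [  0.         518.43075931 213.48011587]
 [  0.           0.           1.        ]] [[-7.13033486e-01  7.01129907e-01  3.19422106e-04]
 [ 5.30301722e-01  5.39602943e-01 -6.53917997e-01]
 [-4.58653825e-01 -4.66096039e-01 -7.56565365e-01]] [ 316.39474722 -291.65901848 1463.06290766] None
side [[420.70919004   0.         273.87388596]
 [  0.         420.70919004 203.52515368]
 [  0.           0.           1.        ]] [[-0.97737043 -0.21151285  0.00306057]
 [-0.11947033  0.53999972 -0.83314293]
 [ 0.17456773 -0.81465491 -0.55304927]] [540.24047089  71.24634681 885.74773043] None
wrist [[325.1922621    0.         275.3504733 ]
 [  0.         325.1922621  208.55818398]
 [  0.           0.           1.        ]] None None [[-8.35305841e-05 -9.61128019e-01 -2.76103104e-01  7.07641218e+01]
 [ 9.99999977e-01 -2.62425310e-05 -2.11182525e-04  2.63801927e-01]
 [ 1.95727797e-04 -2.76103115e-01  9.61128000e-01  2.05468515e+01]
 [ 0.00000000e+00  0.00000000e+00  0.00000000e+00  1.00000000e+00]]
```

View pics/scene0.png

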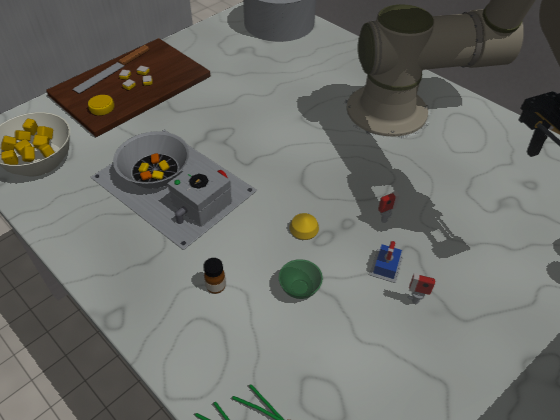

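View pics/side0.png

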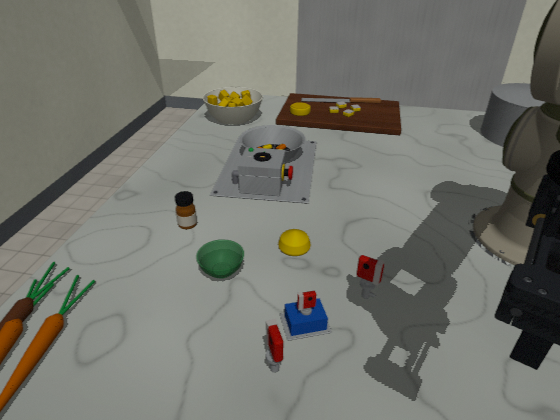

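View pics/wrist0.png

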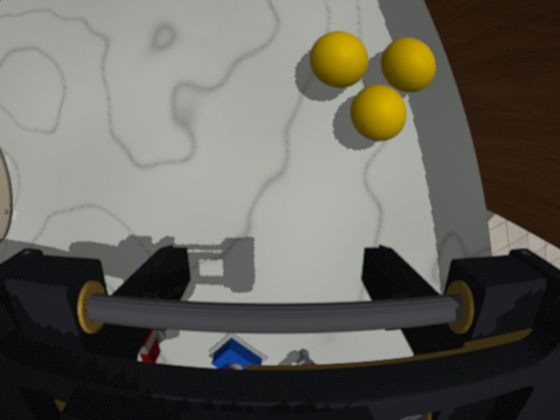

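The scene view shows three red keys: (387,203) standing on a grey foot, (390,250) in the blue block, and (423,285) on a grey foot. The one in the blue stand fits the description. The lock face is at (199,181) in scene and (262,157) in side. I'll confirm the key in an enlarged crop and measure.

```bash
cat > h.py <<'E'
import numpy as np,cv2,pickle
def ray(c,u,v,s=None):
    K=c['intrinsics']
    if 'R' in c:
        d=np.linalg.solve(K,[u,v,1.]);return -c['R'].T@c['t'],c['R'].T@d/np.linalg.norm(d)
    p=np.array([u-K[0,2],v-K[1,2]]);r=np.hypot(*p);th=r/K[0,0]
    d=np.r_[np.sin(th)*p/max(r,1e-9),np.cos(th)];T=c['tool_from_camera'];R=s['tool_rot']
    return R@T[:3,3]+s['tcp_pos'],R@T[:3,:3]@d
def plane(c,u,v,z,s=None):
    o,d=ray(c,u,v,s);return o+d*(z-o[2])/d[2]
def tri(*rays):
    A=0;b=0
    for o,d in rays:
        P=np.eye(3)-np.outer(d,d);A=A+P;b=b+P@o
    x=np.linalg.solve(A,b);return x,[round(float(np.linalg.norm(np.cross(x-o,d))),1) for o,d in rays]
E
python3 - <<'E'
from h import *
d=pickle.load(open('d0.pkl','rb'))
a=d['scene']['img'];b=d['side']['img']
def crop(i,x,y,w,h,k):return cv2.resize(i[y:y+h,x:x+w],None,fx=k,fy=k,interpolation=cv2.INTER_CUBIC)
t=np.hstack([crop(a,362,225,80,80,5)[:300],crop(b,272,280,80,60,5)])[:300,:800]
u=np.hstack([crop(a,160,155,80,60,5),crop(b,225,140,80,60,5)])
cv2.imwrite('pics/crop0.png',np.vstack([t,u]))
for n in('scene','side'):
    c=d[n];h=cv2.cvtColor(c['img'],cv2.COLOR_BGR2HSV)
    for nm,lo,hi in(('blue',(105,120,60),(130,255,255)),('red',(0,150,80),(6,255,255)),('black',(0,0,0),(180,255,35))):
        m=cv2.inRange(h,lo,hi)
        N,L,S,C=cv2.connectedComponentsWithStats(m)
        for i in range(1,N):
            if S[i,4]>25 and S[i,4]<2500: print(n,nm,S[i],C[i].round(1),plane(c,*C[i],{'blue':25,'red':55,'black':84}[nm]).round(0))
E
```

```text
scene blue [374 245  28  33 507] [387.  262.3] [437. 332.  25.]
scene red [218 170   9   7  26] [222.  172.7] [527. -89.  55.]
scene red [381 195   9  14  53] [385.2 199.6] [322. 233.  55.]
scene red [390 242   5   7  26] [392.1 244.7] [413. 321.  55.]
scene red [419 276  16  12  95] [427. 280.] [435. 423.  55.]
scene black [380   8  53  22 357] [411.4  15.2] [-346. -182.   84.]
scene black [483   9  33  24 138] [495.3  25.4] [-480.   37.   84.]
scene black [359  23  14  51 359] [364.6  49.4] [ -87. -161.   84.]
scene black [48 93 47 42 95] [ 71.8 114.3] [ 679. -492.   84.]
scene black [ 519   92   41   64 1550] [541.1 118.1] [-157.  351.   84.]
scene black [160 155  10   6  33] [164.7 157.7] [ 608. -197.   84.]
scene black [142 156  11  11  52] [147.8 159.9] [ 641. -218.   84.]
scene black [167 158  10  14  83] [172.1 165.4] [ 611. -164.   84.]
scene black [133 160  16  22 109] [138.1 172.3] [ 680. -200.   84.]
scene black [162 171  13   6  40] [167.6 173.4] [ 634. -150.   84.]
scene black [190 174  18  14 176] [198.5 180.7] [599. -83.  84.]
scene black [204 258  19  19 289] [212.9 
[... 225 characters left out ...]
291  13  17 167] [309.1 298.9] [426. 326.  55.]
side red [268 325  15  37 332] [276.4 342.5] [459. 418.  55.]
side black [535   3  21  51 123] [542.7  28.7] [ -523. -1859.    84.]
side black [541 103  19  17 211] [551.  109.8] [-179. -565.   84.]
side black [504 117  17  36  91] [509.6 133.9] [ -14. -349.   84.]
side black [556 127   4  16  36] [558.2 134.9] [-139. -371.   84.]
side black [254 152  17   9 101] [262.2 156.4] [599. -79.  84.]
side black [284 169   4   7  27] [285.6 172.1] [530. -16.  84.]
side black [511 179  17  20  95] [517.6 189.7] [ 39. -48.  84.]
side black [175 192  18  15 214] [183.8 198.6] [710. 136.  84.]
side black [ 22 308  11  13  26] [ 27.3 314.1] [811. 469.  84.]
```

View pics/crop0.png

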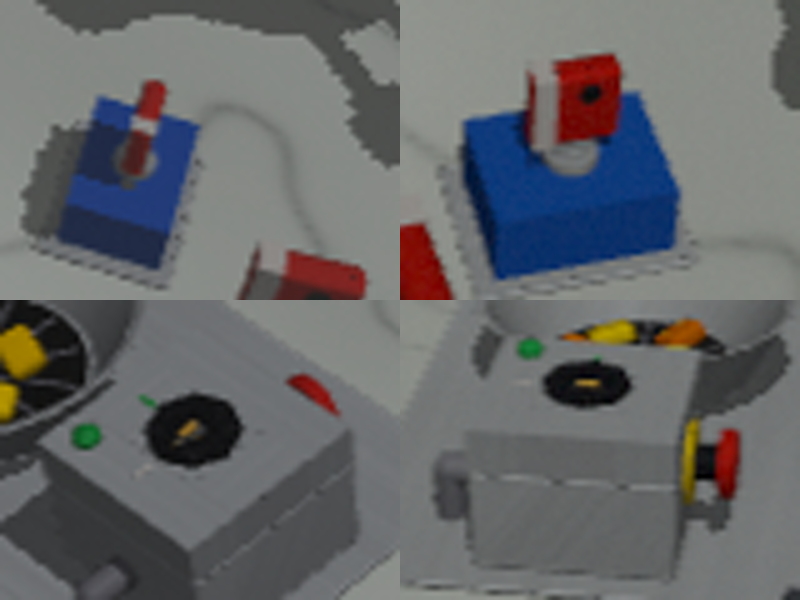

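The crop confirms it: the red key sits in the blue block, its white stripe edge to the left in side (world +x). The black lock face has its white off mark at about scene (189,189) / side (250,157), and its green run mark at scene (189,175) / side (264,152).

Run:
```python
from h import *
d=pickle.load(open('d0.pkl','rb'));A=d['scene'];B=d['side']
P=lambda c,x,y,z:plane(c,x,y,z).round(1)
print('face',P(A,198.5,180.7,84),P(B,262.2,156.4,84),tri(ray(A,198.5,180.7),ray(B,262.2,156.4)))
print('off',P(A,189,188.6,84),P(B,250,156.6,84));print('run',P(A,189.4,175,84),P(B,264.4,151.8,84))
# stand top corners (crop px/5+offset)
sc=np.array([[97,97],[200,122],[161,238],[63,208]])/5+[362,225]
# side: top quad TL(464,121) TR(640,94) BR(680,192)BL(487,228)
sd=np.array([[464,121],[640,94],[678,192],[487,228]])/5+[272-80,280]
for n,c,q in(('sc',A,sc),('sd',B,sd)):
    w=np.array([P(c,*p,30)for p in q]);print(n,w[:,:2].tolist(),w.mean(0))
    e=np.roll(w,-1,0)-w;print([(round(float(np.hypot(*x[:2])),1),round(float(np.degrees(np.arctan2(x[1],x[0]))),1)) for x in e])
```

```text
face [599.2 -82.8  84. ] [598.7 -79.   84. ] (array([599.19267163, -83.04532388,  82.67220414]), [0.8, 0.8])
off [629.6 -78.5  84. ] [627.  -71.6  84. ]
run [ 602.4 -111.4   84. ] [ 599.2 -104.    84. ]
sc [[410.8, 296.3], [390.1, 335.4], [450.2, 359.8], [467.0, 322.2]] [429.525 328.425  30.   ]
[(44.2, 117.9), (64.9, 22.1), (41.2, -65.9), (61.9, -155.3)]
sd [[464.9, 322.1], [410.1, 297.8], [393.3, 336.8], [449.5, 363.8]] [429.45  330.125  30.   ]
[(59.9, -156.1), (42.5, 113.3), (62.3, 25.7), (44.5, -69.7)]
```

{"api": "drive_tool", "payload": {
  "rows": [
    {"x": -0.271, "y": -0.057, "z": 0.085, "roll": -0.81, "grip": 0.3},
    {"x": -0.271, "y": -0.057, "z": 0.085, "roll": -0.81, "grip": 0.3},
    {"x": -0.271, "y": -0.057, "z": 0.085, "roll": -0.81, "grip": 0.3},
    {"x": -0.271, "y": -0.057, "z": 0.085, "roll": -0.81, "grip": 0.3},
    {"x": -0.271, "y": -0.057, "z": 0.085, "roll": -0.81, "grip": 0.3},
    {"x": -0.271, "y": -0.057, "z": 0.085, "roll": -0.81, "grip": 0.3},
    {"x": -0.271, "y": -0.057, "z": 0.085, "roll": -0.81, "grip": 0.3},
    {"x": -0.271, "y": -0.057, "z": 0.085, "roll": -0.81, "grip": 0.3},
    {"x": -0.271, "y": -0.057, "z": 0.085, "roll": -0.81, "grip": 0.3},
    {"x": -0.271, "y": -0.057, "z": 0.085, "roll": -0.81, "grip": 0.3},
    {"x": -0.271, "y": -0.057, "z": 0.085, "roll": -0.81, "grip": 0.3},
    {"x": -0.271, "y": -0.057, "z": 0.085, "roll": -0.81, "grip": 0.3}
  ]
}}

```text
t: 1.15
tcp_pos: [428.6, 329.4, 320.2]
tool_rot: [[-0.914, -0.406, 0.0], [-0.406, 0.914, 0.0], [-0.0, 0.0, -1.0]]
force: [-0.0, 0.0, -0.3]
grip_width: 0.701
finger_force: 0.0
```

```bash
cat > snap.py <<'E'
import sys
from cell import status,capture
from h import *
n=sys.argv[1];s=status.get_state();c=capture('wrist')
pickle.dump((s,c),open(n+'.pkl','wb'));cv2.imwrite(f'pics/{n}.png',c['img'])
R=s['tool_rot'];print('t',s['t'],'tcp',s['tcp_pos'].round(1),'yaw tool y',np.degrees(np.arctan2(R[1,1],R[0,1])).round(2),'z',R[:,2].round(4),'F',s['force'].round(1),s['grip_width'],s['finger_force'])
E
python3 snap.py w1
```

```text
t 1.15 tcp [428.6 329.4 320.2] yaw tool y 113.97 z [ 4.e-04  3.e-04 -1.e+00] F [-0.   0.  -0.3] 0.7010347835266222 0.0
```

View pics/w1.png

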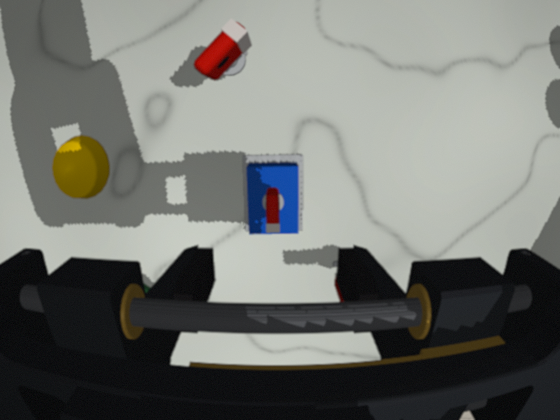

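The wrist view shows the blue stand at (272,198), with the bow's top edge on at about (273,210) and the stripe at the bottom (273,228), which is tool -x. Next I'll measure the bow and the block.

Run:
```python
from h import *
s,c=pickle.load(open('w1.pkl','rb'));im=c['img'];h=cv2.cvtColor(im,cv2.COLOR_BGR2HSV)
roi=np.zeros(im.shape[:2],np.uint8);roi[150:245,235:310]=255
b=cv2.inRange(h,(105,100,30),(130,255,255))&roi
r=(cv2.inRange(h,(0,120,50),(8,255,255))|cv2.inRange(h,(172,120,50),(180,255,255)))&roi
for n,m,z in(('blue',b,30),('red',r,70)):
    p=np.argwhere(m)[:,::-1].astype(np.float32);print(n,p.min(0),p.max(0),len(p))
    hull=cv2.convexHull(p)[:,0];w=np.array([plane(c,*q,z,s)[:2] for q in hull],np.float32)
    R=s['tool_rot'];print('rect',cv2.minAreaRect(w))
    t=(w-s['tcp_pos'][:2])@R[:2,:2];print(' tool xy range',t.min(0).round(1),t.max(0).round(1),t.mean(0).round(1))
cv2.imwrite('pics/w1c.png',np.hstack([cv2.resize(im[150:245,235:310],None,fx=5,fy=5,interpolation=cv2.INTER_CUBIC)]))
for y in range(186,236,3):
  print(y,np.flatnonzero(r[y])[[0,-1]] if r[y].any() else None, im[y,273])
```

```text
blue [247. 163.] [298. 233.] 2823
rect ((427.89794921875, 326.49871826171875), (62.35295867919922, 43.58170700073242), 24.84284019470215)
 tool xy range [-29.4 -24.2] [32.7 19.5] [ 2.4 -4.4]
red [266. 189.] [278. 222.] 381
rect ((423.4404602050781, 324.42742919921875), (25.119190216064453, 8.813612937927246), 23.990053176879883)
 tool xy range [-5.8 -6.9] [19.3  2. ] [10.1 -2.2]
186 None [155  71  37]
189 [268 275] [10 11 78]
192 [267 277] [ 7 10 77]
195 [267 277] [ 3 11 91]
198 [266 277] [  2   5 101]
201 [266 277] [ 10  13 105]
204 [266 278] [  8  13 104]
207 [266 278] [  8  13 104]
210 [267 277] [  5  12 104]
213 [267 277] [  5   9 102]
216 [267 277] [  7  13 103]
219 [267 277] [  5  12 103]
222 [267 277] [ 11  16 101]
225 None [108 111 113]
228 None [107 110 113]
231 None [110 105 107]
234 None [186 181 174]
```

View pics/w1c.png

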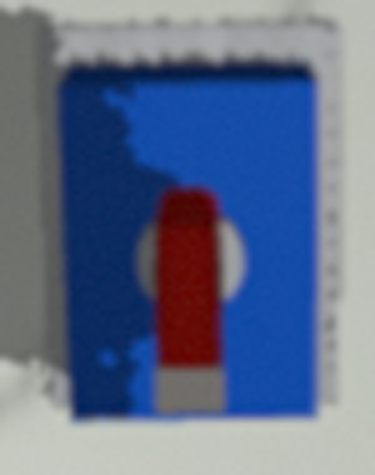

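Block and bow agree: the key's centre is at tool (+0.5, -2.4) mm, yaw 24°, which matches the tool. I'll descend and grasp.

{"api": "drive_tool", "payload": {
  "rows": [
    {"x": 0.0005, "y": -0.0024, "z": 0.04, "grip": 0.5},
    {"x": 0.0005, "y": -0.0024, "z": 0.075, "grip": 0.5},
    {"x": 0.0005, "y": -0.0024, "z": 0.1, "grip": 0.5},
    {"x": 0.0005, "y": -0.0024, "z": 0.113, "grip": 0.5},
    {"x": 0.0005, "y": -0.0024, "z": 0.113, "grip": 0.5},
    {"x": 0.0005, "y": -0.0024, "z": 0.113, "grip": 1},
    {"x": 0.0005, "y": -0.0024, "z": 0.113, "grip": 1},
    {"x": 0.0005, "y": -0.0024, "z": 0.113, "grip": 1},
    {"x": 0.0005, "y": -0.0024, "z": 0.113, "grip": 1},
    {"x": 0.0005, "y": -0.0024, "z": 0.113, "grip": 1},
    {"x": 0.0005, "y": -0.0024, "z": 0.113, "grip": 1}
  ]
}}

```text
schema error: expected keys x, y, z, roll, grip
```

{"api": "drive_tool", "payload": {
  "rows": [
    {"x": 0.0005, "y": -0.0024, "z": 0.04, "roll": 0, "grip": 0.5},
    {"x": 0.0005, "y": -0.0024, "z": 0.075, "roll": 0, "grip": 0.5},
    {"x": 0.0005, "y": -0.0024, "z": 0.1, "roll": 0, "grip": 0.5},
    {"x": 0.0005, "y": -0.0024, "z": 0.113, "roll": 0, "grip": 0.5},
    {"x": 0.0005, "y": -0.0024, "z": 0.113, "roll": 0, "grip": 0.5},
    {"x": 0.0005, "y": -0.0024, "z": 0.113, "roll": 0, "grip": 1},
    {"x": 0.0005, "y": -0.0024, "z": 0.113, "roll": 0, "grip": 1},
    {"x": 0.0005, "y": -0.0024, "z": 0.113, "roll": 0, "grip": 1},
    {"x": 0.0005, "y": -0.0024, "z": 0.113, "roll": 0, "grip": 1},
    {"x": 0.0005, "y": -0.0024, "z": 0.113, "roll": 0, "grip": 1},
    {"x": 0.0005, "y": -0.0024, "z": 0.113, "roll": 0, "grip": 1}
  ]
}}

```text
t: 2.12
tcp_pos: [430.1, 326.4, 207.3]
tool_rot: [[-0.914, -0.405, 0.001], [-0.405, 0.914, 0.001], [-0.001, 0.0, -1.0]]
force: [-0.7, 0.9, 3.9]
grip_width: 0.112
finger_force: 30.0
```

{"api": "drive_tool", "payload": {
  "rows": [
    {"x": 0, "y": 0, "z": -0.01, "roll": 0, "grip": 1},
    {"x": 0, "y": 0, "z": -0.03, "roll": 0, "grip": 1},
    {"x": 0, "y": 0, "z": -0.07, "roll": 0, "grip": 1},
    {"x": 0, "y": 0, "z": -0.11, "roll": 0, "grip": 1},
    {"x": 0, "y": 0, "z": -0.13, "roll": 0, "grip": 1},
    {"x": -0.003, "y": -0.03, "z": -0.13, "roll": 0.05, "grip": 1},
    {"x": -0.007, "y": -0.07, "z": -0.13, "roll": 0.1, "grip": 1},
    {"x": -0.01, "y": -0.11, "z": -0.13, "roll": 0.15, "grip": 1},
    {"x": -0.014, "y": -0.15, "z": -0.13, "roll": 0.2, "grip": 1},
    {"x": -0.018, "y": -0.19, "z": -0.13, "roll": 0.24, "grip": 1},
    {"x": -0.022, "y": -0.22, "z": -0.13, "roll": 0.24, "grip": 1},
    {"x": -0.023, "y": -0.23, "z": -0.13, "roll": 0.24, "grip": 1}
  ]
}}

```text
t: 3.12
tcp_pos: [545.7, 121.7, 337.4]
tool_rot: [[-0.985, -0.173, 0.001], [-0.173, 0.985, -0.001], [-0.001, -0.001, -1.0]]
force: [-0.0, 0.3, 0.6]
grip_width: 0.112
finger_force: 30.0
```

```bash
python3 -c "
from cell import status
import numpy as np
s=status.get_state();R=s['tool_rot'];print(s['t'],s['tcp_pos'],R,s['grip_width'],s['finger_force'],(np.array([657,-75,337])-s['tcp_pos'])@R)"
```

```text
3.1167 [545.73745981 121.74630358 337.38628137] [[-9.84991751e-01 -1.72598248e-01  1.04621621e-03]
 [-1.72599146e-01  9.84991792e-01 -8.39148557e-04]
 [-8.85678814e-04 -1.00713043e-03 -9.99999101e-01]] 0.11175856459864653 29.99940022244118 [ -75.63409813 -212.99682461    0.66778507]
```

{"api": "drive_tool", "payload": {
  "rows": [
    {"x": -0.014, "y": -0.04, "z": 0, "roll": 0, "grip": 1},
    {"x": -0.028, "y": -0.08, "z": 0, "roll": 0, "grip": 1},
    {"x": -0.042, "y": -0.12, "z": 0, "roll": 0, "grip": 1},
    {"x": -0.056, "y": -0.16, "z": 0, "roll": 0, "grip": 1},
    {"x": -0.068, "y": -0.19, "z": 0, "roll": 0, "grip": 1},
    {"x": -0.074, "y": -0.208, "z": 0, "roll": 0, "grip": 1},
    {"x": -0.0756, "y": -0.213, "z": 0, "roll": 0, "grip": 1},
    {"x": -0.0756, "y": -0.213, "z": 0, "roll": 0, "grip": 1},
    {"x": -0.0756, "y": -0.213, "z": 0, "roll": 0, "grip": 1},
    {"x": -0.0756, "y": -0.213, "z": 0, "roll": 0, "grip": 1}
  ]
}}

```text
t: 3.95
tcp_pos: [655.8, -69.2, 337.1]
tool_rot: [[-0.984, -0.178, -0.0], [-0.178, 0.984, 0.0], [0.0, 0.0, -1.0]]
force: [0.1, -0.0, 0.5]
grip_width: 0.108
finger_force: 30.0
```

```bash
python3 snap.py w2
python3 - <<'E'
from cell import capture
from h import *
pickle.dump({n:capture(n) for n in('scene','side')},open('d2.pkl','wb'))
d=pickle.load(open('d2.pkl','rb'));i=cv2.imread('pics/w2.png')
o=np.zeros((600,800,3),np.uint8);o[:420,:560]=i
a=d['scene']['img'][130:230,140:240];b=d['side']['img'][90:190,200:300]
o[:240,560:]=cv2.resize(a,(240,240));o[240:480,560:]=cv2.resize(b,(240,240));cv2.imwrite('pics/m2.png',o)
E
```

```text
t 3.95 tcp [655.8 -69.2 337.1] yaw tool y 100.26 z [-2.e-04  3.e-04 -1.e+00] F [ 0.1 -0.   0.5] 0.1083132043247656 29.999457228113897
```

View pics/m2.png

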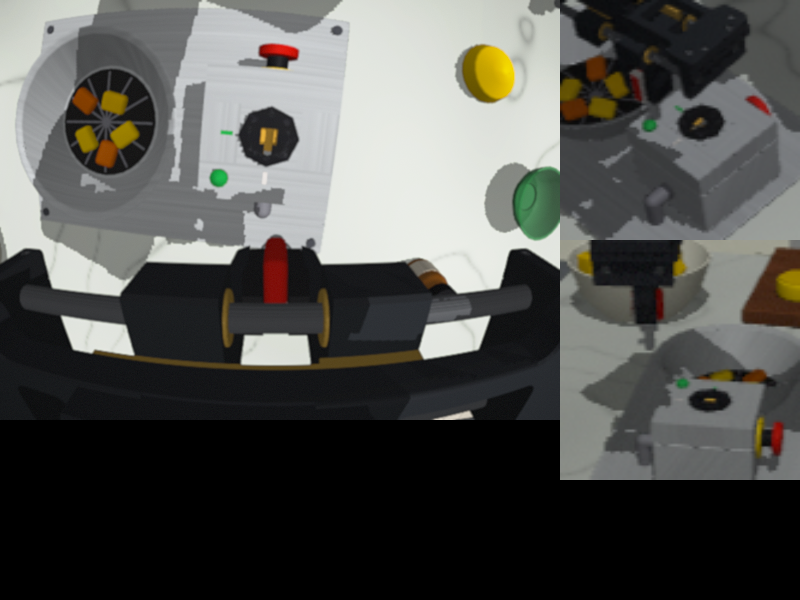

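Wrist view: lock face at (269,136), green run mark at (226,132), white off mark at (265,178). The held bow's free end is at (276,240).

Run:
```python
from h import *
s,c=pickle.load(open('w2.pkl','rb'));im=c['img'];h=cv2.cvtColor(im,cv2.COLOR_BGR2HSV);R=s['tool_rot']
def comp(m,x0,y0,x1,y1):
    r=np.zeros_like(m);r[y0:y1,x0:x1]=m[y0:y1,x0:x1];return r
def rep(n,m,z):
    p=np.argwhere(m)[:,::-1].astype(np.float32);w=np.array([plane(c,*q,z,s)[:2] for q in p],np.float32)
    print(n,len(p),p.mean(0),'mean',w.mean(0),'rect',cv2.minAreaRect(w),'circ',cv2.minEnclosingCircle(w));return w.mean(0)
blk=comp(cv2.inRange(im,(0,0,0),(75,75,75)),232,100,305,172)
n,L,S,_=cv2.connectedComponentsWithStats(blk);k=1+S[1:,4].argmax();m=(L==k).astype(np.uint8)
cs,_=cv2.findContours(m,cv2.RETR_EXTERNAL,cv2.CHAIN_APPROX_NONE);m=cv2.drawContours(m*0,cs,-1,1,-1)
f=rep('face',m,84)
ct=max(cs,key=len)[:,0];w=np.array([plane(c,*q,84,s)[:2] for q in ct],np.float32);e=cv2.fitEllipse(w);print('ell',e)
g=rep('green',comp(cv2.inRange(h,(45,120,60),(80,255,255)),215,120,238,142),84)
wh=comp(cv2.inRange(im,(205,205,205),(255,255,255)),255,168,275,190)
print(S[k]);o=rep('white',wh,84)
au=comp(cv2.inRange(h,(12,90,60),(30,255,255)),250,115,290,160);a=rep('gold',au,84)
for nm,p in(('green',g+0),('white',o)):
    v=p-np.array(e[0]);print(nm,'angle',np.degrees(np.arctan2(v[1],v[0])),np.hypot(*v))
# held bow
T=c['tool_from_camera'];K=c['intrinsics']
def proj(p):
    q=T[:3,:3].T@(np.array(p)-T[:3,3]);th=np.arctan2(np.hypot(q[0],q[1]),q[2]);return K[:2,2]+K[0,0]*th*q[:2]/np.hypot(q[0],q[1])
for z in(137,167):print('proj',z,proj((15,0,z)).round(1),proj((16,0,z)).round(1))
r=comp(cv2.inRange(h,(0,120,50),(8,255,255))|cv2.inRange(h,(172,120,50),(180,255,255)),255,220,300,310)
for y in range(232,308,4):
    x=np.flatnonzero(r[y]);print(y,(x[0],x[-1]) if len(x) else None,im[y,276],end=';')
```

```text
face 2513 [268.12018 136.22125] mean [600.1755 -84.388 ] rect ((600.1742553710938, -84.4180908203125), (39.515037536621094, 39.48666763305664), 27.2169132232666) circ ((600.3680419921875, -84.3277816772461), 21.115158081054688)
ell ((600.2874145507812, -84.38929748535156), (39.81951904296875, 40.02939224243164), 179.44815063476562)
green 28 [225.67857 132.10715] mean [ 602.2703   -114.855354] rect ((602.1607666015625, -114.6411361694336), (1.446800947189331, 7.264927387237549), 8.822225570678711) circ ((602.1549072265625, -114.64202880859375), 3.702744245529175)
[ 239  108   59   58 2120]
white 70 [264.2143 177.8   ] mean [630.4504  -81.90462] rect ((630.5780639648438, -81.79203796386719), (9.255205154418945, 4.181577682495117), 3.5017104148864746) circ ((630.5712280273438, -81.68043518066406), 4.811183929443359)
gold 384 [268.07553 137.6823 ] mean [601.22046 -84.22357] rect ((602.0700073242188, -84.128662109375), (16.66061782836914, 13.286712646484375), 4.352781772613525) circ ((601.506591796875, -84.38634490966797), 9.268003463745117)
green angle -86.27610612376294 30.5305183558113
[... 258 characters left out ...]
7];248 (np.int64(265), np.int64(285)) [ 6 10 95];252 (np.int64(264), np.int64(286)) [ 7 10 97];256 (np.int64(264), np.int64(287)) [10 13 98];260 (np.int64(263), np.int64(287)) [  6  12 108];264 (np.int64(263), np.int64(287)) [ 12  14 125];268 (np.int64(263), np.int64(287)) [ 10  16 128];272 (np.int64(263), np.int64(287)) [ 10  16 128];276 (np.int64(263), np.int64(287)) [ 10  15 128];280 (np.int64(263), np.int64(287)) [  6  11 128];284 (np.int64(263), np.int64(287)) [ 10  15 128];288 (np.int64(263), np.int64(287)) [ 13  17 128];292 (np.int64(263), np.int64(287)) [ 13  17 129];296 (np.int64(263), np.int64(287)) [ 11  14 128];300 (np.int64(263), np.int64(287)) [ 11  15 128];304 None [44 43 50];
```

{"api": "drive_tool", "payload": {
  "rows": [
    {"x": 0.03, "y": -0.003, "z": 0, "roll": 0.05, "grip": 1},
    {"x": 0.0568, "y": -0.0052, "z": 0.01, "roll": 0.104, "grip": 1},
    {"x": 0.0568, "y": -0.0052, "z": 0.03, "roll": 0.104, "grip": 1},
    {"x": 0.0568, "y": -0.0052, "z": 0.0436, "roll": 0.104, "grip": 1},
    {"x": 0.0568, "y": -0.0052, "z": 0.0436, "roll": 0.104, "grip": 1},
    {"x": 0.0568, "y": -0.0052, "z": 0.0436, "roll": 0.104, "grip": 1},
    {"x": 0.0568, "y": -0.0052, "z": 0.0436, "roll": 0.104, "grip": 1},
    {"x": 0.0568, "y": -0.0052, "z": 0.0436, "roll": 0.104, "grip": 1}
  ]
}}

```text
t: 4.77
tcp_pos: [601.5, -86.0, 294.2]
tool_rot: [[-0.997, -0.074, 0.002], [-0.074, 0.997, -0.001], [-0.002, -0.001, -1.0]]
force: [0.4, 0.6, -0.1]
grip_width: 0.116
finger_force: 30.0
```

```bash
python3 snap.py w3
python3 - <<'E'
from cell import capture
from h import *
d={n:capture(n) for n in('scene','side')};pickle.dump(d,open('d3.pkl','wb'))
s,c=pickle.load(open('w3.pkl','rb'))
a=d['scene']['img'][140:215,160:240];b=d['side']['img'][115:190,225:305]
o=np.vstack([np.hstack([cv2.resize(x,(400,375),interpolation=cv2.INTER_CUBIC) for x in(a,b)]),cv2.resize(c['img'][120:320,160:400],(400,225),interpolation=cv2.INTER_AREA).repeat(2,1)[:, :800]])
cv2.imwrite('pics/m3.png',o)
E
```

```text
t 4.7667 tcp [601.5 -86.  294.2] yaw tool y 94.22 z [ 1.7e-03 -6.0e-04 -1.0e+00] F [ 0.4  0.6 -0.1] 0.11592609151708527 29.99943260627333
```

View pics/m3.png

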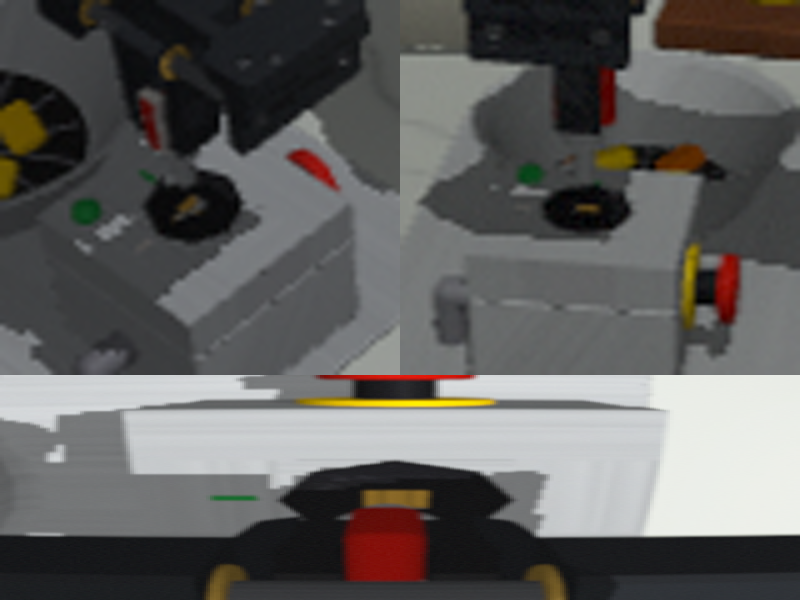

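Scene crop: the barrel hangs just over the lock face, which is centred at (198.5,181). Key and notch are aligned in the wrist crop, with the notch straight ahead of the bow. I'll let it settle and check the tracking.

{"api": "drive_tool", "payload": {
  "rows": [
    {"x": 0, "y": 0, "z": 0, "roll": 0, "grip": 1},
    {"x": 0, "y": 0, "z": 0, "roll": 0, "grip": 1},
    {"x": 0, "y": 0, "z": 0, "roll": 0, "grip": 1},
    {"x": 0, "y": 0, "z": 0, "roll": 0, "grip": 1}
  ]
}}

```text
t: 5.25
tcp_pos: [601.2, -86.2, 293.1]
tool_rot: [[-0.997, -0.073, -0.0], [-0.073, 0.997, -0.0], [0.0, -0.0, -1.0]]
force: [-0.3, -0.2, -0.9]
grip_width: 0.111
finger_force: 30.0
```

Run:
```python
from h import *
d=pickle.load(open('d3.pkl','rb'));d0=pickle.load(open('d0.pkl','rb'))
s,_=pickle.load(open('w3.pkl','rb'));R=s['tool_rot']
for n in d:
    c=d[n]
    pr=lambda p:(lambda q:(q[:2]/q[2]).round(1))(c['intrinsics']@(c['R']@p+c['t']))
    for nm,l in(('tip',199.3),('org',177.3),('bowtop',137.3)):print(n,nm,pr(s['tcp_pos']+R@[.5,0,l]))
    print('face84',pr(np.array([600.3,-84.4,84])))
    m0,m1=[cv2.inRange(x[n]['img'],(0,0,0),(40,40,40)) for x in(d0,d)]
    # difference image around the barrel
    df=cv2.absdiff(d[n]['img'],d0[n]['img']).max(2);np.set_printoptions(linewidth=250)
    p=pr(s['tcp_pos']+R@[.5,0,190]).astype(int);print(p);print(d[n]['img'][p[1]-8:p[1]+10,p[0]-12:p[0]+13,1])
```

```text
scene tip [196.3 177. ]
scene org [195.2 169.9]
scene bowtop [193.  156.5]
face84 [197.7 180.6]
[195 174]
[[ 62  67  68  67  57  54  27   7  49  67  44  18  15  15  13  15  13  14  13  17  40 110  75  25  17]
 [ 66  67  69  68  67  69  36  10  34  65  50  24  14  15  12  15  14  13  15  59 112 123  86  37  18]
 [ 68  68  67  68  68 111  73  21  35  65  50  23  15  14  15  14  14  21  60 113 123 124  87  41  20]
 [ 68  69  67  68  67  68  69  42  28  63  51  23  12  14  15  14  31 108 124 125 125 125 122  69  23]
 [ 69  68  67  68  68  68  67  68  82  75  70  56  33  19  17  32  64 113 123 124 124 125 125 123  75]
 [ 69  68  69  68  67  67  68  70  69  64  63  65  48  40  57  61  97 119 122 123 123 124 124 126 125]
 [ 68  68  68  67  68  68  69  68  67  67  66  63  64  63  62  80 114 124 124 124 123 124 123 124 125]
 [ 67  68  68  68  68  68  67  67  67  68  68  63  64  64  60  48  85 116 122 123 124 123 124 123 125]
 [ 67  68  69  69  68  64  65  67  68  68  68  63  63  65  62  55  34  18  39  63  90 117 124 123 123]
 [ 68  68  69  68  68  63  61  63  67  47  77  75  66  66  63  57  
[... 2118 characters left out ...]
  67  67  65  65  67  63  68  74  72  68  67  65  68  66  65  66  67 106 121 121]
 [ 66  66  66  63  66  67  67  67  67  66  68  67  65  68  61  61  65  66  67  67  65  65 105 121 120]
 [120  91  67  66  66  67  64  65  58  46  37  40  27  26  17  18  46  54  61  66  67 104 119 119 119]
 [121 118 121 121 119  92  52  28  10   6   7   6  11  11   4  13   3  20  40  38  47 103 121 121 120]
 [ 69  68  68  68  70  52  22  11   6   5   6  12   4   8  11  11  16  16  22  25  20 100 123 121 119]
 [ 66  66  67  66  45  18   8   7   9   9  15  14  12  10   8   9  14  10  16  16  18  59  98 114 118]
 [ 77  77  70  65  40   2  12   9   5  10  11  54  68  70  70  44  12  11  16  24  19  22  99 120 121]]
```

Tip projections agree with the images to about 0.3 px. I'll use the averaged face centre (599.8,-83.7), correct sideways and start down gently.

{"api": "drive_tool", "payload": {
  "rows": [
    {"x": 0.0007, "y": 0.0024, "z": 0, "roll": 0, "grip": 1},
    {"x": 0.0007, "y": 0.0024, "z": 0.002, "roll": 0, "grip": 1},
    {"x": 0.0007, "y": 0.0024, "z": 0.004, "roll": 0, "grip": 1},
    {"x": 0.0007, "y": 0.0024, "z": 0.006, "roll": 0, "grip": 1},
    {"x": 0.0007, "y": 0.0024, "z": 0.008, "roll": 0, "grip": 1},
    {"x": 0.0007, "y": 0.0024, "z": 0.009, "roll": 0, "grip": 1},
    {"x": 0.0007, "y": 0.0024, "z": 0.01, "roll": 0, "grip": 1},
    {"x": 0.0007, "y": 0.0024, "z": 0.011, "roll": 0, "grip": 1},
    {"x": 0.0007, "y": 0.0024, "z": 0.012, "roll": 0, "grip": 1},
    {"x": 0.0007, "y": 0.0024, "z": 0.012, "roll": 0, "grip": 1}
  ]
}}

```text
t: 6.08
tcp_pos: [600.3, -83.9, 280.9]
tool_rot: [[-0.997, -0.073, -0.0], [-0.073, 0.997, 0.0], [0.0, 0.0, -1.0]]
force: [0.3, -0.4, -0.0]
grip_width: 0.11
finger_force: 30.0
```

{"api": "drive_tool", "payload": {
  "rows": [
    {"x": 0, "y": 0, "z": 0.0005, "roll": 0, "grip": 1},
    {"x": 0, "y": 0, "z": 0.001, "roll": 0, "grip": 1},
    {"x": 0, "y": 0, "z": 0.0015, "roll": 0, "grip": 1},
    {"x": 0, "y": 0, "z": 0.002, "roll": 0, "grip": 1},
    {"x": 0, "y": 0, "z": 0.0025, "roll": 0, "grip": 1},
    {"x": 0, "y": 0, "z": 0.003, "roll": 0, "grip": 1},
    {"x": 0, "y": 0, "z": 0.003, "roll": 0, "grip": 1}
  ]
}}

```text
t: 6.67
tcp_pos: [600.4, -84.2, 278.9]
tool_rot: [[-0.997, -0.073, 0.001], [-0.073, 0.997, -0.001], [-0.001, -0.001, -1.0]]
force: [-0.0, -1.0, 6.2]
grip_width: 0.109
finger_force: 30.0
```

{"api": "drive_tool", "payload": {
  "rows": [
    {"x": 0, "y": 0.001, "z": 0.0005, "roll": 0, "grip": 1},
    {"x": 0, "y": 0.001, "z": 0.0008, "roll": 0, "grip": 1},
    {"x": 0, "y": -0.001, "z": 0.001, "roll": 0, "grip": 1},
    {"x": 0, "y": -0.001, "z": 0.0013, "roll": 0, "grip": 1},
    {"x": 0, "y": 0.001, "z": 0.0016, "roll": 0, "grip": 1},
    {"x": 0, "y": 0.001, "z": 0.0018, "roll": 0, "grip": 1},
    {"x": 0, "y": -0.001, "z": 0.002, "roll": 0, "grip": 1},
    {"x": 0, "y": -0.001, "z": 0.002, "roll": 0, "grip": 1},
    {"x": 0, "y": 0, "z": 0.002, "roll": 0, "grip": 1},
    {"x": 0, "y": 0, "z": 0.002, "roll": 0, "grip": 1}
  ]
}}

```text
t: 7.5
tcp_pos: [601.0, -83.9, 278.3]
tool_rot: [[-0.997, -0.073, 0.005], [-0.073, 0.997, -0.002], [-0.005, -0.002, -1.0]]
force: [1.3, 0.0, 11.3]
grip_width: 0.109
finger_force: 30.0
```

{"api": "drive_tool", "payload": {
  "rows": [
    {"x": 0, "y": 0.0015, "z": 0.0005, "roll": 0, "grip": 1},
    {"x": 0, "y": 0.002, "z": 0.001, "roll": 0, "grip": 1},
    {"x": 0, "y": 0.002, "z": 0.001, "roll": 0, "grip": 1},
    {"x": 0, "y": 0, "z": 0.0012, "roll": 0, "grip": 1},
    {"x": 0, "y": -0.0015, "z": 0.0014, "roll": 0, "grip": 1},
    {"x": 0, "y": -0.002, "z": 0.0016, "roll": 0, "grip": 1},
    {"x": 0, "y": -0.002, "z": 0.0016, "roll": 0, "grip": 1},
    {"x": 0, "y": 0, "z": 0.0016, "roll": 0, "grip": 1},
    {"x": 0, "y": 0.0015, "z": 0.0018, "roll": 0, "grip": 1},
    {"x": 0, "y": 0.002, "z": 0.002, "roll": 0, "grip": 1},
    {"x": 0, "y": 0, "z": 0.002, "roll": 0, "grip": 1},
    {"x": 0, "y": 0, "z": 0.002, "roll": 0, "grip": 1}
  ]
}}

```text
t: 8.5
tcp_pos: [600.5, -84.0, 274.4]
tool_rot: [[-0.997, -0.073, 0.001], [-0.073, 0.997, 0.0], [-0.001, -0.0, -1.0]]
force: [1.4, -1.0, 3.4]
grip_width: 0.111
finger_force: 30.0
```

{"api": "drive_tool", "payload": {
  "rows": [
    {"x": 0, "y": 0.001, "z": 0.0007, "roll": 0, "grip": 1},
    {"x": 0, "y": 0.001, "z": 0.0014, "roll": 0, "grip": 1},
    {"x": 0, "y": -0.001, "z": 0.002, "roll": 0, "grip": 1},
    {"x": 0, "y": -0.001, "z": 0.0025, "roll": 0, "grip": 1},
    {"x": 0, "y": 0, "z": 0.003, "roll": 0, "grip": 1},
    {"x": 0, "y": 0, "z": 0.0035, "roll": 0, "grip": 1},
    {"x": 0, "y": 0, "z": 0.004, "roll": 0, "grip": 1},
    {"x": 0, "y": 0, "z": 0.004, "roll": 0, "grip": 1}
  ]
}}

```text
t: 9.17
tcp_pos: [600.3, -83.9, 269.8]
tool_rot: [[-0.997, -0.073, -0.001], [-0.073, 0.997, -0.0], [0.001, -0.0, -1.0]]
force: [0.1, -1.6, 1.7]
grip_width: 0.111
finger_force: 30.0
```

{"api": "drive_tool", "payload": {
  "rows": [
    {"x": 0, "y": -0.0002, "z": 0.0012, "roll": 0, "grip": 1},
    {"x": 0, "y": -0.0002, "z": 0.0024, "roll": 0, "grip": 1},
    {"x": 0, "y": -0.0002, "z": 0.0036, "roll": 0, "grip": 1},
    {"x": 0, "y": -0.0002, "z": 0.0048, "roll": 0, "grip": 1},
    {"x": 0, "y": -0.0002, "z": 0.006, "roll": 0, "grip": 1},
    {"x": 0, "y": -0.0002, "z": 0.007, "roll": 0, "grip": 1},
    {"x": 0, "y": -0.0002, "z": 0.008, "roll": 0, "grip": 1},
    {"x": 0, "y": -0.0002, "z": 0.0088, "roll": 0, "grip": 1},
    {"x": 0, "y": -0.0002, "z": 0.0095, "roll": 0, "grip": 1},
    {"x": 0, "y": -0.0002, "z": 0.01, "roll": 0, "grip": 1},
    {"x": 0, "y": -0.0002, "z": 0.01, "roll": 0, "grip": 1},
    {"x": 0, "y": -0.0002, "z": 0.01, "roll": 0, "grip": 1}
  ]
}}

```text
t: 10.17
tcp_pos: [600.4, -84.0, 261.2]
tool_rot: [[-0.997, -0.073, 0.001], [-0.073, 0.997, -0.0], [-0.0, -0.0, -1.0]]
force: [-4.4, 0.4, 12.3]
grip_width: 0.109
finger_force: 30.0
```

Seated: TCP z is 261.2 against a predicted 261.3, with 12 N down. Now I'll turn clockwise.

{"api": "drive_tool", "payload": {
  "rows": [
    {"x": 0.0005, "y": 0, "z": 0, "roll": 0, "grip": 1},
    {"x": 0.0005, "y": 0, "z": 0, "roll": 0, "grip": 1},
    {"x": 0.0005, "y": 0, "z": 0, "roll": 0.1, "grip": 1},
    {"x": 0.0005, "y": 0, "z": 0, "roll": 0.2, "grip": 1},
    {"x": 0.0005, "y": -0.0001, "z": 0, "roll": 0.3, "grip": 1},
    {"x": 0.0005, "y": -0.0001, "z": 0, "roll": 0.4, "grip": 1},
    {"x": 0.0005, "y": -0.0002, "z": 0, "roll": 0.5, "grip": 1},
    {"x": 0.0005, "y": -0.0002, "z": 0, "roll": 0.6, "grip": 1},
    {"x": 0.0005, "y": -0.0002, "z": 0, "roll": 0.7, "grip": 1},
    {"x": 0.0005, "y": -0.0003, "z": 0, "roll": 0.8, "grip": 1},
    {"x": 0.0005, "y": -0.0003, "z": 0, "roll": 0.8, "grip": 1}
  ]
}}

```text
t: 11.08
tcp_pos: [600.3, -84.2, 261.2]
tool_rot: [[-0.744, 0.668, 0.003], [0.668, 0.744, -0.0], [-0.002, 0.002, -1.0]]
force: [0.7, 0.8, 9.5]
grip_width: 0.107
finger_force: 30.0
```

```bash
python3 snap.py w4; python3 -c "
from cell import status
s=status.get_state();print(s['ft_torque'],s['q'])"
```

```text
t 11.0833 tcp [600.3 -84.2 261.2] yaw tool y 48.06 z [ 2.7e-03 -3.0e-04 -1.0e+00] F [0.7 0.8 9.5] 0.10683227863541572 30.002109429915436
[ 0.19471786 -0.19261746  0.0285124 ] [-3.32593260e-01  6.26407646e-01  1.41144741e+00  7.71905722e-04
  1.10101886e+00 -1.17561363e+00]
```

{"api": "drive_tool", "payload": {
  "rows": [
    {"x": 0, "y": 0, "z": 0, "roll": 0.1, "grip": 1},
    {"x": 0, "y": 0, "z": 0, "roll": 0.2, "grip": 1},
    {"x": 0, "y": 0, "z": 0, "roll": 0.3, "grip": 1},
    {"x": 0, "y": 0, "z": 0, "roll": 0.4, "grip": 1},
    {"x": 0, "y": 0, "z": 0, "roll": 0.5, "grip": 1},
    {"x": 0, "y": 0, "z": 0, "roll": 0.6, "grip": 1},
    {"x": 0, "y": 0, "z": 0, "roll": 0.7, "grip": 1},
    {"x": 0, "y": 0, "z": 0, "roll": 0.8, "grip": 1},
    {"x": 0, "y": 0, "z": 0, "roll": 0.86, "grip": 1},
    {"x": 0, "y": 0, "z": 0, "roll": 0.9, "grip": 1},
    {"x": 0, "y": 0, "z": 0, "roll": 0.9, "grip": 1},
    {"x": 0, "y": 0, "z": 0, "roll": 0.9, "grip": 1}
  ]
}}

```text
t: 12.13
tcp_pos: [600.6, -84.3, 261.2]
tool_rot: [[0.056, 0.998, 0.005], [0.998, -0.056, -0.001], [-0.0, 0.005, -1.0]]
force: [6.2, 1.0, 6.3]
grip_width: 0.109
finger_force: 30.0
```

```bash
python3 snap.py w5
python3 - <<'E'
from cell import status,capture
from h import *
s=status.get_state();print(s['ft_torque'])
a=capture('scene')['img'][125:215,150:240];b=capture('side')['img'][90:190,215:315];c=cv2.imread('pics/w5.png')
cv2.imwrite('pics/m5.png',np.hstack([cv2.resize(a,(260,260),interpolation=2),cv2.resize(b,(260,260),interpolation=2),cv2.resize(c[190:320,210:340],(260,260),interpolation=2)]))
E
```

```text
t 12.1333 tcp [600.6 -84.3 261.2] yaw tool y -3.22 z [ 4.7e-03 -5.0e-04 -1.0e+00] F [6.2 1.  6.3] 0.10932693697324093 30.00065657608502
[ 0.16917491 -0.78830937  0.0701985 ]
```

View pics/m5.png

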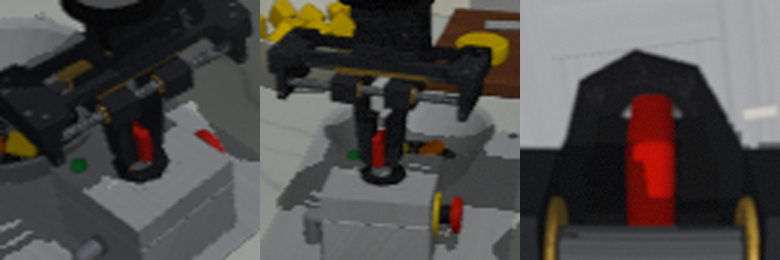

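The side and scene crops show the bow seated at the black lock face and turned. The wrist torque of 0.070 N m is above the 0.046 N m spring, so it is against the stop. I'll hold briefly, then hand in.

{"api": "drive_tool", "payload": {
  "rows": [
    {"x": 0, "y": 0, "z": 0.0003, "roll": 0, "grip": 1},
    {"x": 0, "y": 0, "z": 0.0003, "roll": 0, "grip": 1},
    {"x": 0, "y": 0, "z": 0.0003, "roll": 0, "grip": 1},
    {"x": 0, "y": 0, "z": 0.0003, "roll": 0, "grip": 1},
    {"x": 0, "y": 0, "z": 0.0003, "roll": 0, "grip": 1},
    {"x": 0, "y": 0, "z": 0.0003, "roll": 0, "grip": 1}
  ]
}}

```text
t: 12.78
tcp_pos: [600.6, -84.3, 261.2]
tool_rot: [[0.056, 0.998, 0.005], [0.998, -0.056, -0.001], [-0.0, 0.005, -1.0]]
force: [3.9, 0.6, 8.9]
grip_width: 0.114
finger_force: 30.0
```

```bash
python3 -c "
from cell import status,ticket
s=status.get_state();print(s['t'],s['tcp_pos'],s['force'],s['ft_torque'],s['finger_force'])
print(ticket.close_job())"
```

```text
12.7833 [600.61242248 -84.25619953 261.15044338] [3.93611165 0.62390461 8.87114807] [ 0.16449284 -0.66408439  0.04239002] 30.000936036376515
the job is handed in; nothing more can be done
None
```

The job is handed in at 12.8 s: the key is fully down in the lock, the gripper has turned about 1.70 rad clockwise (rotor judged at its stop from the wrist torque, not read directly) and still holds the key with 30 N; the hand-in returned no verdict.

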